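# Lock up the topping chest at the waffle station

## Robot

A 6-joint arm with a two-finger parallel gripper is mounted at the origin on the work surface. World frame = base frame: x ahead of the robot, y to its left, z up, the work surface at z = 0. Lengths are in m, angles in rad, forces in N, time in s.
With the tool pointing down it reaches from about 0.25 to 0.725 m from the base axis. Payload 4 kg.
Tool frame: the origin (TCP) lies midway between the tips of the shut fingers; the grasp point (between the pads) lies 19 mm behind it; y points along the fingers, z is the direction in which the jaws open and shut, and the axes are right-handed (so a half turn about y gives the same grasp; the last joint's range is limited). The gripper opens to 85 mm and grips with 20 to 120 N. Pads are 22 mm wide; open, the fingers measure 114 mm over their backs; the gripper's body (76 mm by 85 mm) begins 54 mm behind the grasp point. The pads swing forward as they close: fully open they stand 13 mm farther back than shut.
Start: joints at [1.135, 0.241, 0.005, 1.335, 0, 1.571], TCP at [0.211, 0.453, 0.231] pointing down, gripper open.
Joint ranges: [-2.72, 2.72], [-1.05, 1.87], [-1.09, 1.28], [-1.99, 2.15], [-1.42, 1.44], [-3.14, 3.14]. Speed limits (rad/s): [2.79, 2.79, 3.14, 3.14, 3.14, 3.14].

## Interface

Orientations are given as a unit quaternion [x, y, z, w].
In Python, from workcell import bot gives the robot as it stands. The module is installed in compiled form; this text tells all that it offers.
- The arm moves only by the shell command python3 -m handwheel 'ROWS' [OPENING]. ROWS is JSON, a list of rows, each a list of 6 numbers: the shift along the tool's x, y, z in units of 25 mm (1.0 is 25 mm), then the turn, a rotation vector about the tool's x, y, z in units of 10 degrees (1.0 is 10 degrees). A call has exactly 5 rows; each row is the pose to reach, as a shift and turn from the pose commanded when the call began, along the tool's axes at that moment; what a row does not reach only later rows make up. A row lasts 1/8 s, in which the tool goes at most 62.5 mm and 10.7 degrees, less where a joint would pass 70% of its speed; a pose out of reach is approached as far as the arm can. A call with a gripper value outside its range is refused whole. OPENING is the gripper command: -1 is shut, 1 is fully open, values between are in proportion, set as the call begins (- or left out, the last holds). The fingers move at their own pace and stop on an object; the grip force is fixed at half the most. Time passes only in rows, so rows that repeat a pose let the fingers close, or fill a call up. It gives the time, the measured TCP pose, the force and the opening at its end, in the units of the state.
- bot.get_obs(): the state, without advancing time (a new reading comes with each control period).
- bot.camera(name): name is "side" or "top"; returns a dict with "color" (400x640x3 uint8, red, green, blue), "fx", "fy", "cx", "cy" (pixels), "dist_coeffs" ([k1, k2, p1, p2, k3] as OpenCV has them; the pictures are not rectified), "rvec" (rotation vector, rad) and "tvec" (3), from world to camera coordinates, as OpenCV has them. Camera axes: x right, y down, z forward; pixel columns grow to the right and rows downward; lengths in m; the calibration is good to about 2 mm. A picture is of the moment at which its call begins. There is no depth.
- bot.job_done(): hands the job in, once; it reports no verdict.
The state is a dict: "clock": time; "joint_pos": joint angles; "joint_vel": joint speeds; "tau": joint torques, N m; "eef_pos": TCP position; "tool_rot": TCP orientation; "ft_force": force on the tool from outside, world axes, zero at the start; "ft_torque": the same for the moment, N m; "grip_width": finger opening in m.
Only numpy, scipy, OpenCV 4.12 (cv2) and the standard library are available. Lean on these libraries where they do the work, as an engineer would, in place of code of your own. Each camera call takes 0.05 s, during which the arm holds its last target.

## Task

Breakfast is over: shut the lid of the blue topping chest completely, and only then press the raised shackle of the brass padlock on its front down into the lock body until the pawl clicks and it stays down by itself. Leave the lid shut and the padlock locked, and do not knock about the things standing around.

Things in the scene. Friction and masses are not known exactly. Their poses are not given: they have to be found in the camera images.
- lid (a joint): opening angle of the chest's white lid, rad: 0 shut, up to 0.9 open; it starts ajar. Hinged along the chest's far rim (x 80, z 130 mm in the chest's frame; parallel to its y): its near edge with the bar rises as it opens. The hinge is stiff: the lid stays where it is left, and a few N down on the bar move it.
- chest: blue chest fixed to the counter, 160 mm deep (x), 300 wide (y), 130 high; origin under its centre, z up. Its front (-x), with the padlock, faces roughly to the robot's left (+y). The shut lid's top is 142 mm above the counter; only the bar and its posts rise above it. The brass lock body, 26 x 64 x 50 mm, is fixed to the front, leaning.
- bar (a point): centre of the lid's steel pull bar: round, 12 mm thick, 220 long, parallel to the hinge, on a bent post at each end. In the chest's frame (mm), at lid angle q, it is at x = 80 - 232 cos q + 124 sin q, y 0, z = 130 + 232 sin q + 124 cos q. When the lid is shut it hangs over the padlock, so the shackle must be pressed with a leaning tool.
- shackle (a joint): how far the padlock's shackle is pressed in, m: 0 raised (start), 0.024 hard stop. A spring pushes it up (4.5 N raised, 8 N pressed in). From 0.009 on a hidden pawl adds to it, at most about 13 N in all near 0.013 (more in a fast push); then it snaps over, and a shackle pressed past 0.019 stays at about 0.0195 when let go. Pressed less, it springs back up.
- crown (a point): middle of the top of the steel U shackle, moving with it. Its z points out of the lock along the legs, 35 degrees from upright, leaning to the chest's front; press along -z. Its y lies along the crown, parallel to the hinge. Rod 9 mm thick, legs 40 apart, straight crown 24 long. Raised: x -149, y 0, z 174 mm in the chest's frame, 59 mm off the lock body; locked: 40 mm off.
- syrup: amber syrup bottle with a red cap, 60 mm across, 190 mm tall, behind the chest; origin under its centre. A bystander.
- jar: clear jar with a steel cap, 64 mm across, 100 mm tall, by a front corner of the chest; origin under its centre. A bystander.
- cup: white cup, 72 mm across, 75 mm tall, by a front corner of the chest; origin under its centre. A bystander.
- tub: closed blue tub with a white lid, 95 mm square, 124 mm tall with its grip, behind the chest; origin under its centre. A bystander.
- bowl: blue bowl, 100 mm across, 45 mm tall, a little way in front of the chest, off to one side of the padlock; origin under its centre. A bystander.
- spatula: black-handled spatula lying flat on the counter in front of the chest, 260 mm long; origin near the middle of its length. A bystander.

How it is judged:
By the outcome, as a careful person would: the job done as asked, in the order asked, and still so for the second after the job is handed in, with the robot touching nothing.
It also fails if it takes over 40 s, if anything falls off the work surface, if the arm or the gripper's body presses on something with over 40 N, if the wrist force passes 120 N, or if a joint passes its speed limit or range.

## Working session

There is one attempt and no reset: what is moved stays moved. The work goes in short steps, Python scripts to look and compute and a shell command to move; the robot and the scene stay as the last step left them, time stands still between calls to the robot, and variables do not carry over. Pictures are saved under pics/ and viewed, and the job is handed in when it is done.

```bash
mkdir -p pics; python3 - <<'E'
from workcell import bot
import cv2
print(bot.get_obs())
for n in("side","top"):
    c=bot.camera(n); cv2.imwrite(f"pics/{n}0.png",c["color"][:,:,::-1]); print({k:v for k,v in c.items() if k!="color"})
E
```

```text
{'clock': 0.0, 'joint_pos': array([ 1.13496891e+00,  2.41386327e-01,  3.69815866e-03,  1.33521366e+00,
       -9.51618936e-06,  1.57080092e+00]), 'joint_vel': array([-0.00030308, -0.00162345, -0.00132806,  0.00014223, -0.00100006,
        0.00094535]), 'tau': array([-1.25693066e-03, -3.72315288e+01,  2.52409405e+01,  1.70895708e-02,
       -2.64755972e-04,  9.74705074e-06]), 'eef_pos': array([0.21080833, 0.45266965, 0.23041634]), 'tool_rot': array([ 0.69111094, -0.15303078,  0.15271549, -0.68965588]), 'ft_force': array([ 0.15571901, -0.43058903, -0.14373597]), 'ft_torque': array([0.01379698, 0.01454986, 0.00803154]), 'grip_width': 0.08519981815851214}
{'fx': 496.4387094552638, 'fy': 496.4387094552638, 'cx': 329.80290720113794, 'cy': 199.11588707597355, 'dist_coeffs': array([-0.0824018,  0.       ,  0.       ,  0.       ,  0.       ]), 'rvec': array([ 0.73552852,  2.83962672, -0.70501981]), 'tvec': array([ 0.47504557, -0.19989422,  1.52157383])}
{'fx': 410.0973186764303, 'fy': 410.0973186764303, 'cx': 317.93974680219736, 'cy': 198.33800694694764, 'dist_coeffs': array([-0.04050646,  0.        ,  0.        ,  0.        ,  0.        ]), 'rvec': array([ 2.21345205, -2.15439607,  0.07806492]), 'tvec': array([0.02813976, 0.58057921, 1.162496  ])}
```

View pics/side0.png

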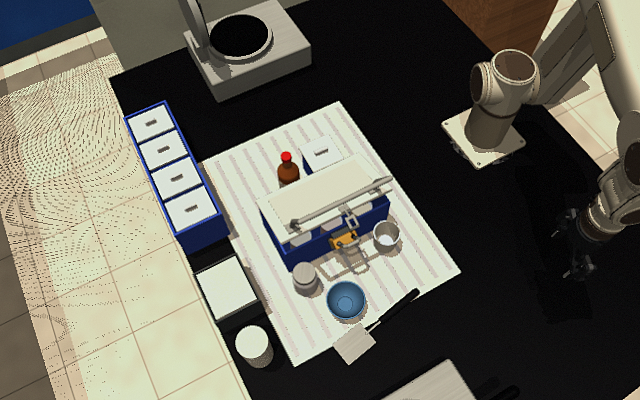

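View pics/top0.png

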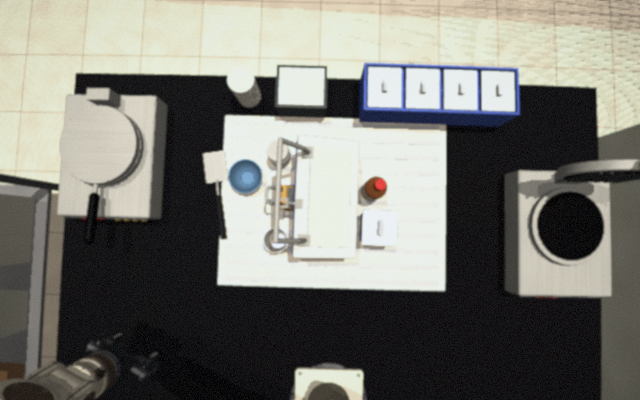

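The side view shows the chest at about (325,215), its lid ajar, with the padlock at (345,240). In the top view the lid is at (325,195) and the bar runs along column 278, over the padlock. I'll zoom in to get fit points.

```bash
python3 - <<'E'
import cv2
s=cv2.imread("pics/side0.png"); t=cv2.imread("pics/top0.png")
cv2.imwrite("pics/s1.png",cv2.resize(s[140:320,240:420],(800,800)[:2] and (600,600),interpolation=cv2.INTER_CUBIC))
cv2.imwrite("pics/t1.png",cv2.resize(t[110:290,200:440],(800,600),interpolation=cv2.INTER_CUBIC))
E
```

```text
(no output)
```

View pics/s1.png

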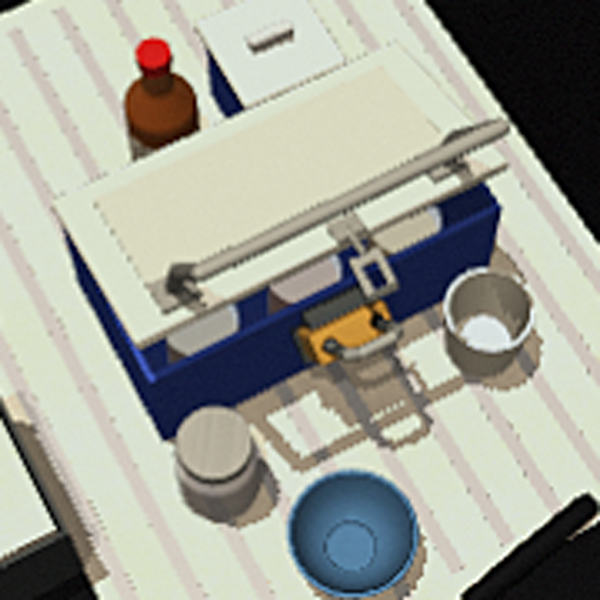

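View pics/t1.png

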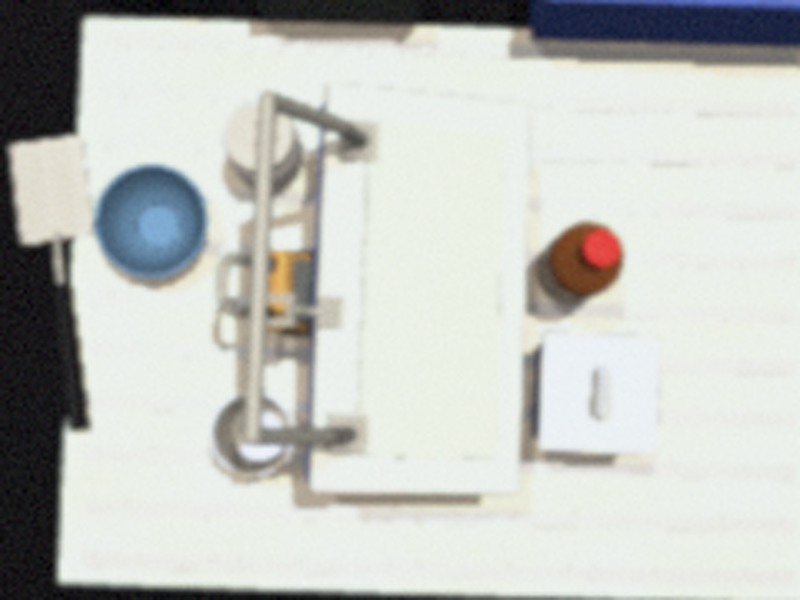

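```bash
cat > h.py <<'E'
import numpy as np,cv2
from scipy.spatial.transform import Rotation as R
CAM={'side':dict(f=496.4387094552638,c=(329.80290720113794,199.11588707597355),k=-0.0824018,r=[0.73552852,2.83962672,-0.70501981],t=[0.47504557,-0.19989422,1.52157383]),
'top':dict(f=410.0973186764303,c=(317.93974680219736,198.33800694694764),k=-0.04050646,r=[2.21345205,-2.15439607,0.07806492],t=[0.02813976,0.58057921,1.162496])}
def proj(n,P):
    c=CAM[n];K=np.array([[c['f'],0,c['c'][0]],[0,c['f'],c['c'][1]],[0,0,1]])
    return cv2.projectPoints(np.array(P,float).reshape(-1,1,3),np.array(c['r']),np.array(c['t']),K,np.array([c['k'],0,0,0,0]))[0].reshape(-1,2)
def bar(q,y=0.): return [.08-.232*np.cos(q)+.124*np.sin(q),y,.130+.232*np.sin(q)+.124*np.cos(q)]
def tow(p,P):
    P=np.atleast_2d(P);c,s=np.cos(p[2]),np.sin(p[2])
    return np.c_[p[0]+c*P[:,0]-s*P[:,1],p[1]+s*P[:,0]+c*P[:,1],P[:,2]]
E
cat > fit.py <<'E'
from h import *
from scipy.optimize import least_squares
def px(u,v,o): return [(u+.5)*.3-.5+o[0],(v+.5)*.3-.5+o[1]]
S=(240,140);T=(200,110)
obs=[('side',lambda q:bar(q,.11),px(180,278,S)),('side',lambda q:bar(q,-.11),px(503,128,S)),
('top',lambda q:bar(q,.11),px(267,97,T)),('top',lambda q:bar(q,-.11),px(253,437,T)),
('side',lambda q:[-.08,.15,0],px(165,438,S)),('side',lambda q:[-.08,.15,.13],px(152,380,S)),('side',lambda q:[-.08,-.15,.13],px(497,208,S))]
def res(p): return np.concatenate([proj(n,tow(p,f(p[3])))[0]-np.array(o) for n,f,o in obs])
s=least_squares(res,[.45,.05,-1.57,.2],loss='soft_l1');print(s.x,res(s.x).reshape(-1,2).round(2))
p=s.x
for n,o in(('side',S),('top',T)):
  print(n,'crown,legs', ((proj(n,tow(p,[[-.149,0,.174],[-.149,.012,.174],[-.149,-.012,.174]]))-o)/.3).round(0).tolist())
print('bar',tow(p,[bar(p[3]),bar(0)]),'crown',tow(p,[-.149,0,.174]))
E
python3 fit.py
```

```text
[ 0.57663306  0.02553439 -1.57673349  0.29418167] [[ 6.93 -1.06]
 [-0.11  0.11]
 [-0.23 -0.21]
 [-0.11 -1.36]
 [-0.68  0.68]
 [-0.58 -0.13]
 [ 1.44 -1.25]]
side crown,legs [[379.0, 340.0], [364.0, 348.0], [393.0, 333.0]]
top crown,legs [[220.0, 278.0], [221.0, 262.0], [219.0, 294.0]]
bar [[0.57726287 0.1316111  0.3159429 ]
 [0.57753551 0.17753171 0.254     ]] crown [[0.5775177  0.17453177 0.174     ]]
```

```bash
cat > ov.py <<'E'
from h import *
import sys
def draw(pp,out,imgs=('pics/side0.png','pics/top0.png')):
    x0=[(280,160,120,130),(250,125,60,130)]
    for n,f,(a,b,w,h_) in zip(('side','top'),imgs,((255,160,150,112),(250,125,120,135))):
        im=cv2.imread(f);k=min(800/w,600/h_);k=int(k)
        c=cv2.resize(im[b:b+h_,a:a+w],None,fx=k,fy=k,interpolation=cv2.INTER_CUBIC)
        if pp is not None:
            q=pp[3]
            def L(P,col):
                uv=proj(n,tow(pp,P));uv=((uv+.5-[a,b])*k-.5).round().astype(int)
                cv2.polylines(c,[uv.reshape(-1,1,2)],False,col,1)
            L([bar(q,.11),bar(q,-.11)],(0,0,255))
            L([[-.08,.15,0],[-.08,.15,.13],[-.08,-.15,.13],[-.08,-.15,0],[-.08,.15,0]],(0,255,0))
            ax=np.array([-np.sin(np.radians(35)),0,np.cos(np.radians(35))]);C=np.array([-.149,0,.174])
            C=C-ax*.0045
            L([C+[0,.02,0]-ax*.055,C+[0,.02,0],C+[0,-.02,0],C+[0,-.02,0]-ax*.055],(255,0,255))
        cv2.imwrite(f'pics/{out}_{n}.png',c);print(c.shape)
if __name__=='__main__': draw([float(x) for x in sys.argv[2:]] or None,sys.argv[1])
E
python3 ov.py o1 0.57663306  0.02553439 -1.57673349  0.29418167
```

```text
(560, 750, 3)
(540, 480, 3)
```

View pics/o1_side.png

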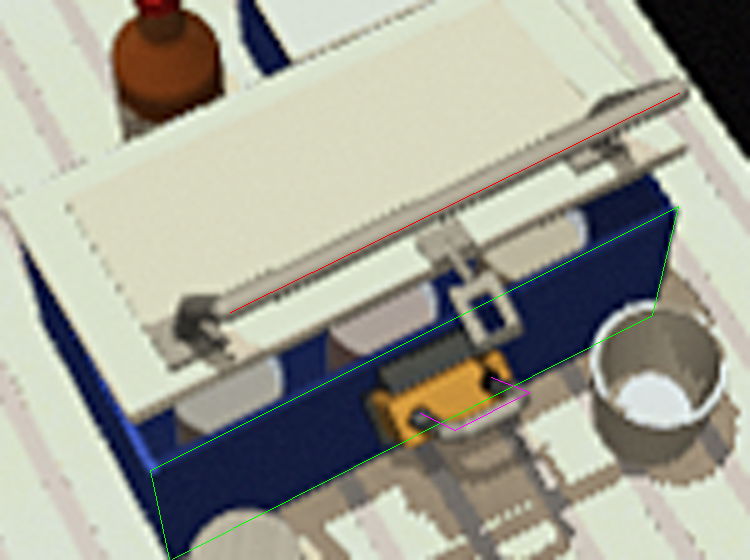

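View pics/o1_top.png

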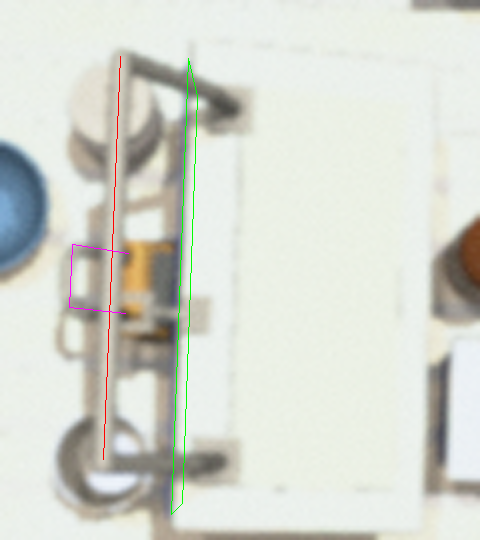

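```bash
cat > fit2.py <<'E'
from h import *
from scipy.optimize import least_squares
def S(u,v): return [(u+.5)/5-.5+255,(v+.5)/5-.5+160]
def T(u,v): return [(u+.5)/4-.5+250,(v+.5)/4-.5+125]
a=np.array([-np.sin(np.radians(35)),0,np.cos(np.radians(35))]);C=np.array([-.149,0,.174])-a*.0045
obs=[('side',lambda q:bar(q,.11),S(224,304)),('side',lambda q:bar(q,-.11),S(684,90)),
('top',lambda q:bar(q,.11),T(121,56)),('top',lambda q:bar(q,-.11),T(104,465)),
('side',lambda q:[-.08,.15,0],S(168,556)),('side',lambda q:[-.08,.15,.13],S(151,468)),
('side',lambda q:C,S(483,416)),('top',lambda q:C,T(70,281))]
def res(p): return np.concatenate([proj(n,tow(p,f(p[3])))[0]-np.array(o) for n,f,o in obs])
s=least_squares(res,[.57,.025,-1.57,.29],loss='soft_l1');p=s.x;print(p,res(p).reshape(-1,2).round(2))
print('bar',tow(p,[bar(p[3]),bar(0)]),'crown',tow(p,[-.149,0,.174]))
from ov import draw
draw(p,'o2')
E
python3 fit2.py
```

```text
[ 0.5747162   0.02603828 -1.58852935  0.30383094] [[ 0.87  0.07]
 [-0.61  0.01]
 [ 0.75  0.09]
 [-0.27 -1.15]
 [ 0.39  0.36]
 [-0.01 -0.29]
 [ 1.98 -0.9 ]
 [-0.13 -1.28]]
bar [[0.57656523 0.13029762 0.31772974]
 [0.57741148 0.17801438 0.254     ]] crown [[0.57735828 0.17501486 0.174     ]]
(560, 750, 3)
(540, 480, 3)
```

View pics/o2_side.png

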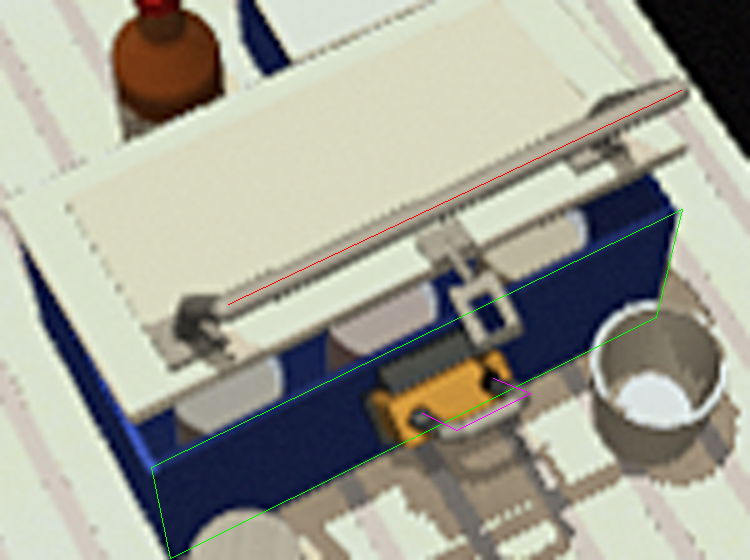

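View pics/o2_top.png

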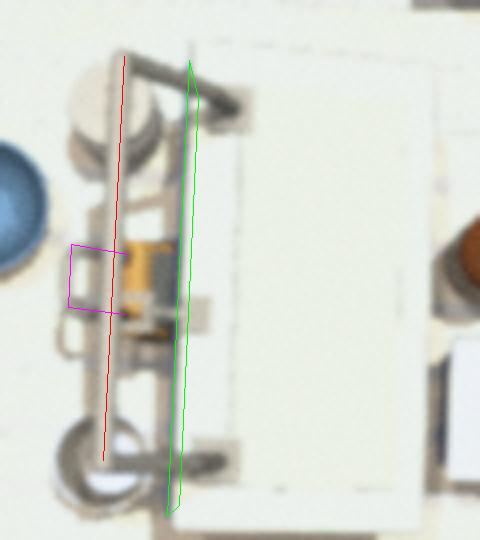

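```bash
python3 - <<'E'
from h import *
from workcell import bot
o=bot.get_obs();M=R.from_quat(o['tool_rot']).as_matrix();print(M.round(3))
p=[0.5755,0.0258,-1.583,.299]
for q in(.3,.2,.1,0):print(q,tow(p,bar(q)).round(4))
print(tow(p,[-.149,0,.174]))
# neighbours via ground rays: bowl,cup,jar top centres (top cam px)
def ray(n,uv,z):
    c=CAM[n];K=np.array([[c['f'],0,c['c'][0]],[0,c['f'],c['c'][1]],[0,0,1]])
    d=cv2.undistortPoints(np.array([[uv]],float),K,np.array([c['k'],0,0,0,0]))[0,0];Rm=cv2.Rodrigues(np.array(c['r']))[0]
    d=Rm.T@np.r_[d,1];o=-Rm.T@np.array(c['t']);return o+d*(z-o[2])/d[2]
for n,uv,z in(('cup',(276,240),.075),('jar',(278,154),.1),('bowl',(245,177),.045)):print(n,ray('top',uv,z).round(3))
E
```

```text
[[ 0.907 -0.001  0.422]
 [-0.422 -0.002  0.907]
 [-0.    -1.    -0.002]]
0.3 [[0.5768 0.1308 0.317 ]]
0.2 [[0.577  0.1485 0.2976]]
0.1 [[0.5772 0.1643 0.2765]]
0 [[0.5774 0.1778 0.254 ]]
[[0.5773183 0.1747889 0.174    ]]
cup [0.458 0.155 0.075]
jar [0.692 0.155 0.1  ]
bowl [0.633 0.253 0.045]
```

```bash
python3 -m handwheel '[[1.8,-1.2,-0.5,0,0.6,0],[3.6,-2.4,-1,0,1.2,0],[5.4,-3.6,-1.5,0,1.8,0],[7.2,-4.8,-2,0,2.4,0],[9,-6,-2.6,0,3,0]]' -1
```

```text
clock: 0.72
eef_pos: [0.3884, 0.2982, 0.3818]
tool_rot: [0.627, -0.327, 0.327, -0.627]
ft_force: [0.3, 1.0, 0.4]
grip_width: 0.0004
```

```bash
cat > go.py <<'E'
# usage: go.py x y z lean_deg  -> shift/turn in tool units, from the last measured pose
from h import *
import sys
from workcell import bot
o=bot.get_obs();M=R.from_quat(o['tool_rot']);a=[float(v) for v in sys.argv[1:]]
L=np.radians(a[3]);y=np.array([0,-np.sin(L),-np.cos(L)]);z=np.array([1.,0,0]);T=R.from_matrix(np.c_[np.cross(y,z),y,z])
print('t',o['clock'],'pos',o['eef_pos'].round(4),'j',o['joint_pos'].round(2),'F',o['ft_force'].round(1),'w',round(o['grip_width'],4))
print('shift',(M.inv().apply(np.array(a[:3])-o['eef_pos'])/.025).round(2),'turn',((M.inv()*T).as_rotvec(degrees=True)/10).round(2))
E
python3 go.py .577 .130 .36 0
```

```text
t 0.725 pos [0.3884 0.2982 0.3818] j [0.65 0.21 0.35 1.71 0.   1.62] F [0.3 1.  0.4] w 0.0004
shift [9.83 0.87 2.35] turn [0.   3.48 0.  ]
```

```bash
python3 -m handwheel '[[2,0,0.5,0,0.7,0],[4,0,1,0,1.4,0],[6,0.3,1.5,0,2.1,0],[8,0.6,2,0,2.8,0],[9.8,0.9,2.3,0,3.5,0]]' -1; python3 -m handwheel '[[0,0,0,0,0,0],[0,0,0,0,0,0],[0,0,0,0,0,0],[0,0,0,0,0,0],[0,0,0,0,0,0]]' >/dev/null; python3 go.py .577 .131 .325 0
python3 - <<'E'
from workcell import bot
import cv2
for n in("side","top"):
    c=bot.camera(n)["color"][:,:,::-1]; cv2.imwrite(f"pics/{n}1.png",c)
    cv2.imwrite(f"pics/{n}1c.png",cv2.resize(c[100:280,230:450],None,fx=3,fy=3))
E
```

```text
clock: 1.35
eef_pos: [0.5765, 0.1303, 0.3577]
tool_rot: [-0.499, 0.501, -0.501, 0.499]
ft_force: [0.7, 0.3, 0.1]
grip_width: 0.0003
t 1.975 pos [0.5749 0.1325 0.3594] j [ 0.23  0.43  0.6   1.74 -0.    1.8 ] F [-1.1 -0.2  0.1] w -0.0
shift [0.06 1.37 0.08] turn [-0.    0.01 -0.  ]
```

View pics/side1c.png

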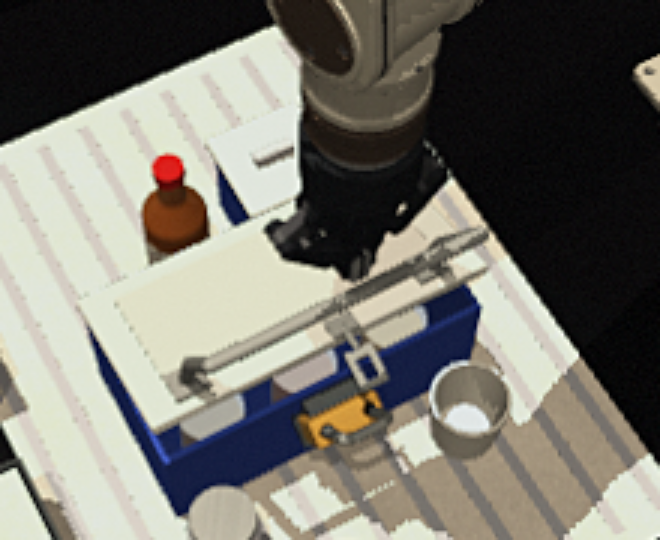

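View pics/top1c.png

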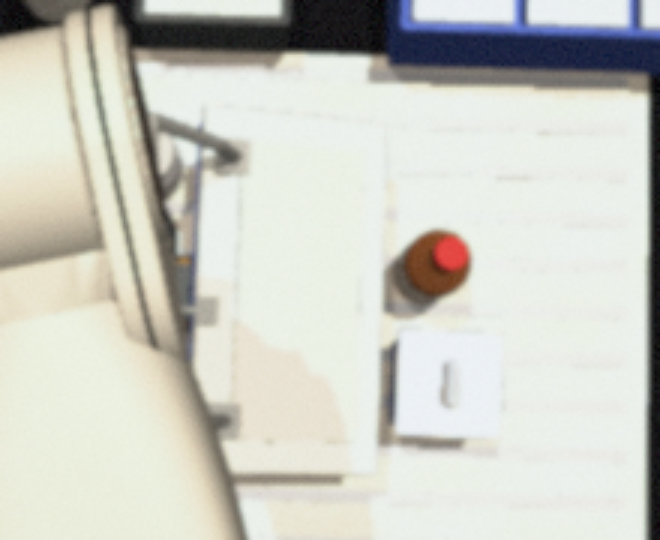

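The side crop shows the shut fingertips at (355,275), just above the middle of the bar at (360,290). I'll press down along the lid's arc.

```bash
python3 -m handwheel '[[0,0.6,0,0,0,0],[0,1.2,0,0,0,0],[-0.05,1.5,0,0,0,0],[-0.2,1.7,0,0,0,0],[-0.3,1.9,0,0,0,0]]' -1;  python3 go.py .577 .1778 .260 0
```

```text
clock: 2.7
eef_pos: [0.5754, 0.142, 0.3139]
tool_rot: [-0.498, 0.5, -0.499, 0.503]
ft_force: [-1.8, 6.0, 7.8]
grip_width: 0.0001
t 2.7 pos [0.5754 0.142  0.3139] j [0.24 0.42 0.47 1.61 0.   1.81] F [-1.8  6.   7.8] w 0.0001
shift [-1.42  2.16  0.06] turn [-0.02  0.01 -0.03]
```

```bash
python3 -m handwheel '[[-0.3,0.4,0,0,0,0],[-0.6,0.8,0,0,0,0],[-0.85,1.2,0,0,0,0],[-1.1,1.6,0,0,0,0],[-1.3,1.9,0,0,0,0]]' -1;  python3 go.py .577 .1778 .260 0
```

```text
clock: 3.32
eef_pos: [0.5757, 0.1725, 0.2639]
tool_rot: [-0.5, 0.5, -0.5, 0.501]
ft_force: [1.8, 2.3, 3.3]
grip_width: 0.0001
t 3.325 pos [0.5757 0.1725 0.2639] j [0.29 0.44 0.37 1.5  0.   1.86] F [1.8 2.3 3.3] w 0.0001
shift [-0.21  0.16  0.05] turn [-0.01  0.01 -0.  ]
```

```bash
for i in 1; do python3 -m handwheel '[[-0.1,0.1,0,0,0,0],[-0.2,0.2,0,0,0,0],[-0.2,0.3,0,0,0,0],[-0.2,0.4,0,0,0,0],[-0.2,0.4,0,0,0,0]]' -1;done;  python3 go.py .577 .1778 .260 0
```

```text
clock: 3.95
eef_pos: [0.5756, 0.1746, 0.2595]
tool_rot: [0.499, -0.498, 0.502, -0.501]
ft_force: [-4.7, -5.0, 22.5]
grip_width: 0.0002
t 3.95 pos [0.5756 0.1746 0.2595] j [ 0.3   0.44  0.36  1.49 -0.    1.87] F [-4.7 -5.  22.5] w 0.0002
shift [-0.13 -0.02  0.06] turn [-0.04 -0.01  0.01]
```

```bash
python3 -m handwheel '[[0,0.1,0,0,0,0],[0,0.2,0,0,0,0],[0,0.2,0,0,0,0],[0,0.2,0,0,0,0],[0,0.2,0,0,0,0]]' -1;  python3 go.py .577 .1778 .260 0
```

```text
clock: 4.58
eef_pos: [0.5758, 0.1747, 0.2591]
tool_rot: [0.497, -0.497, 0.503, -0.503]
ft_force: [-10.0, -6.9, 38.8]
grip_width: -0.0003
t 4.575 pos [0.5758 0.1747 0.2591] j [ 0.3   0.43  0.35  1.48 -0.    1.87] F [-10.   -6.9  38.8] w -0.0003
shift [-0.13 -0.04  0.05] turn [-0.07 -0.01 -0.  ]
```

```bash
python3 -m handwheel '[[0,-0.6,0,0,0,0],[0,-1.5,0,0,0,0],[0,-2.5,0,0,0,0],[-0.5,-3.5,0,0,0,0],[-1.5,-4.5,0,0,0,0]]' -1;  python3 go.py .577 .300 .33 50
```

```text
clock: 5.2
eef_pos: [0.575, 0.2129, 0.3609]
tool_rot: [0.501, -0.501, 0.5, -0.498]
ft_force: [-0.7, 0.7, 0.6]
grip_width: -0.0001
t 5.2 pos [0.575  0.2129 0.3609] j [ 0.36  0.49  0.71  1.79 -0.    1.93] F [-0.7  0.7  0.6] w -0.0001
shift [-3.49  1.23  0.07] turn [ 0.02 -0.   -4.99]
```

```bash
python3 -m handwheel '[[-0.9,0,0,0,0,-0.8],[-1.8,0,0,0,0,-1.6],[-2.5,0.3,0,0,0,-2.5],[-3,0.7,0,0,0,-3.4],[-3.5,1.2,0,0,0,-4.3]]' -1; python3 -m handwheel '[[0,0,0,0,0,-0.4],[0,0,0,0,0,-0.7],[0,0,0,0,0,-0.7],[0,0,0,0,0,-0.7],[0,0,0,0,0,-0.7]]' ;  python3 go.py .577 .204 .215 50
python3 - <<'E'
from workcell import bot
import cv2
for n in("side","top"):
    c=bot.camera(n)["color"][:,:,::-1]; cv2.imwrite(f"pics/{n}2.png",c)
    cv2.imwrite(f"pics/{n}2c.png",cv2.resize(c[120:300,230:430],None,fx=3,fy=3))
E
```

```text
clock: 5.82
eef_pos: [0.5529, 0.2683, 0.2935]
tool_rot: [0.637, -0.274, 0.651, -0.309]
ft_force: [0.1, 0.5, -1.3]
grip_width: 0.0001
clock: 6.45
eef_pos: [0.5459, 0.2543, 0.2831]
tool_rot: [0.647, -0.236, 0.669, -0.281]
ft_force: [-0.0, -0.2, 1.5]
grip_width: 0.0
t 6.45 pos [0.5459 0.2543 0.2831] j [ 0.74  0.85  0.86  2.15 -0.63  2.47] F [-0.  -0.2  1.5] w 0.0
shift [-0.63  3.41  1.  ] turn [-0.4  -0.04 -0.29]
```

View pics/side2c.png

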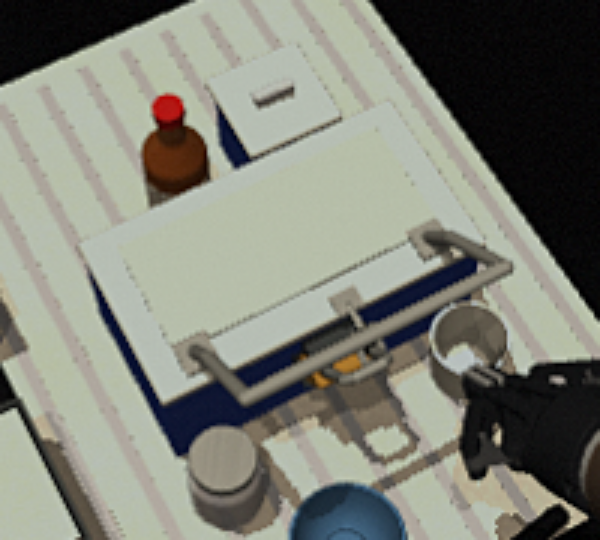

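View pics/top2c.png

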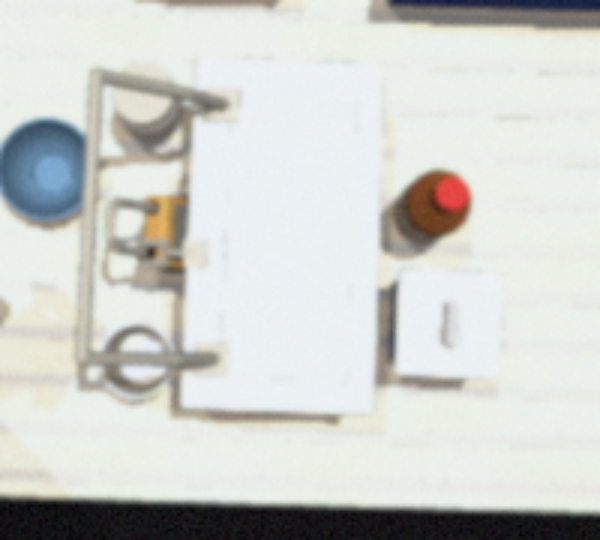

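Both views show the lid flat and shut. The bar now hangs over the padlock: in the top crop the crown is at (110,225) and the bar is at column 90. Joint 4 is at its limit, so I'll check reach with a lean of about 45 degrees. First I'll refine the crown position.

```bash
python3 ov.py o3 0.5755 0.0258 -1.583 0 >/dev/null; python3 - <<'E'
from ov import *
draw([0.5755,0.0258,-1.583,0.],'o3',('pics/side2.png','pics/top2.png'))
E
python3 go.py .577 .198 .206 45;
```

```text
(560, 750, 3)
(540, 480, 3)
t 6.55 pos [0.5458 0.2544 0.2831] j [ 0.74  0.85  0.86  2.15 -0.63  2.47] F [ 0.8 -0.6 -0.2] w 0.0003
shift [-0.73  3.83  0.98] turn [-0.4  -0.02  0.21]
```

View pics/o3_side.png

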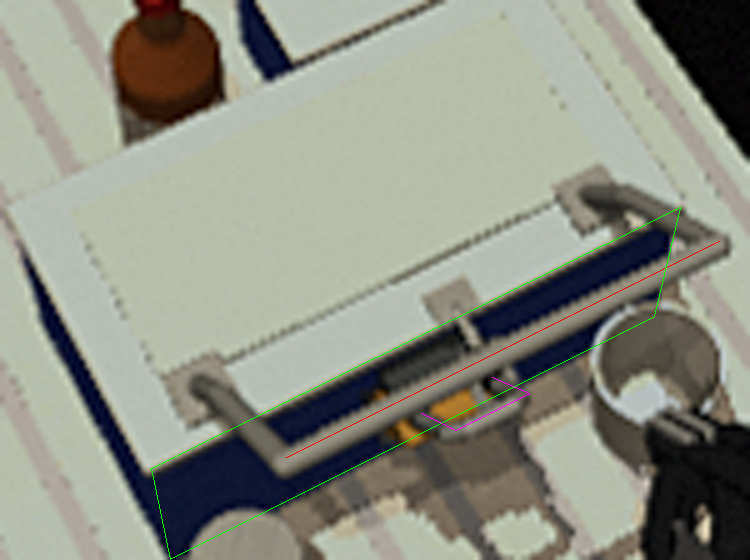

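View pics/o3_top.png

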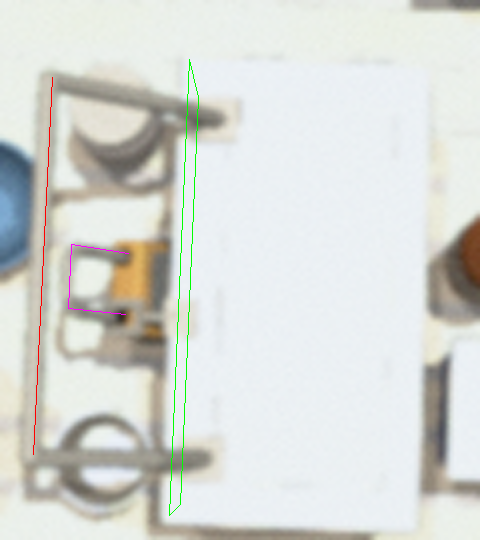

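```bash
python3 -m handwheel '[[-0.2,0.7,0.3,-0.1,0,0.1],[-0.4,1.4,0.6,-0.2,0,0.2],[-0.6,2.2,0.9,-0.4,0,0.2],[-0.7,3,1,-0.4,0,0.2],[-0.7,3.3,1,-0.4,0,0.2]]' -1;   python3 go.py .577 .198 .206 45;python3 -c "
from workcell import bot
from h import *
print(R.from_quat(bot.get_obs()['tool_rot']).as_matrix().round(3))"
```

```text
clock: 7.18
eef_pos: [0.5764, 0.2059, 0.2133]
tool_rot: [0.653, -0.271, 0.654, -0.268]
ft_force: [-1.0, 0.0, 0.3]
grip_width: 0.0001
t 7.175 pos [0.5764 0.2059 0.2133] j [ 0.63  0.87  0.74  1.98 -0.61  2.38] F [-1.   0.   0.3] w 0.0001
shift [0.02 0.43 0.03] turn [ 0.02 -0.02  0.02]
[[-0.003 -0.003  1.   ]
 [-0.704 -0.71  -0.004]
 [ 0.71  -0.704 -0.   ]]
```

```bash
python3 -m handwheel '[[-0.07,0.4,0,0,0,0],[-0.14,0.8,0,0,0,0],[-0.21,1.2,0,0,0,0],[-0.27,1.5,0,0,0,0],[-0.27,1.5,0,0,0,0]]' -1;   python3 go.py .577 .1754 .1735 45
python3 - <<'E'
from workcell import bot
import cv2
for n in("side","top"):
    c=bot.camera(n)["color"][:,:,::-1]; cv2.imwrite(f"pics/{n}3.png",c)
    a=(160,290) if n=='side' else (140,250)
    cv2.imwrite(f"pics/{n}3c.png",cv2.resize(c[160:260,290:410] if n=='side' else c[140:250,230:350],None,fx=5,fy=5,interpolation=2))
E
```

```text
clock: 7.8
eef_pos: [0.576, 0.1851, 0.1831]
tool_rot: [0.653, -0.27, 0.654, -0.269]
ft_force: [-0.5, -0.6, -0.5]
grip_width: -0.0003
t 7.8 pos [0.576  0.1851 0.1831] j [ 0.61  0.85  0.61  1.86 -0.62  2.35] F [-0.5 -0.6 -0.5] w -0.0003
shift [0.   0.55 0.04] turn [ 0.   -0.01  0.02]
```

View pics/side3c.png

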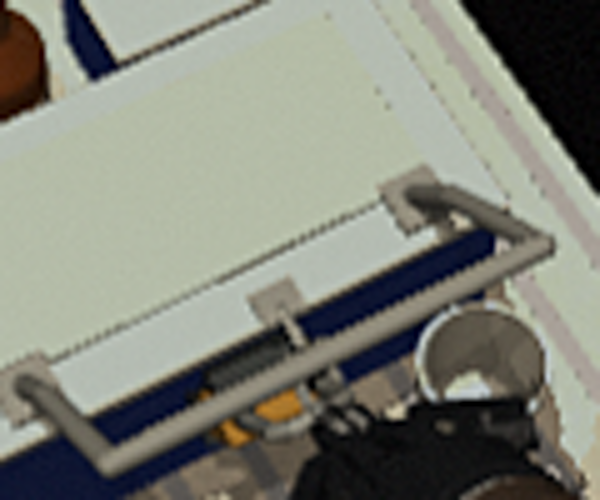

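View pics/top3c.png

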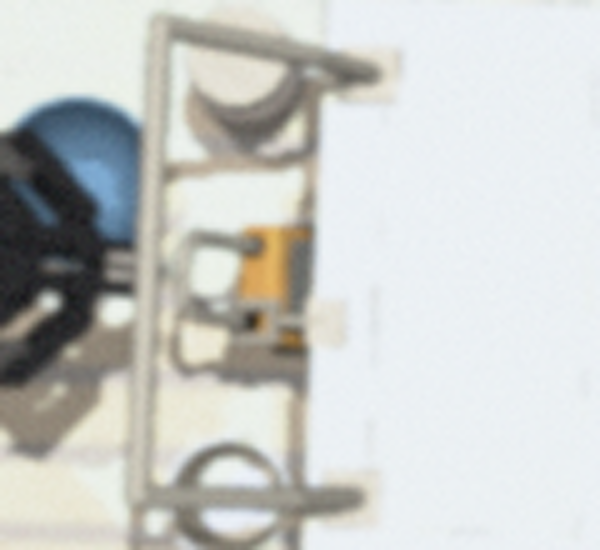

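```bash
python3 - <<'E'
from h import *
for n,o in(('side',(290,160)),('top',(230,140))):
  print(n,((proj(n,[[.576,.1851,.1831],[.576,.1851+.02,.1831+.02],[.565,.1851,.1831],[.587,.1851,.1831],[.5773,.1754,.1735],[.5893,.1754,.1735],[.5653,.1754,.1735]])-o)*5).round(0).tolist())
E
```

```text
side [[333.0, 419.0], [358.0, 438.0], [354.0, 409.0], [313.0, 430.0], [319.0, 412.0], [297.0, 423.0], [341.0, 400.0]]
top [[156.0, 268.0], [110.0, 263.0], [156.0, 290.0], [157.0, 246.0], [178.0, 267.0], [179.0, 244.0], [177.0, 291.0]]
```

```bash
python3 - <<'E'
import cv2
c=cv2.imread('pics/side3.png')[225:265,325:380];cv2.imwrite('pics/z1.png',cv2.resize(c,None,fx=14,fy=14,interpolation=cv2.INTER_CUBIC))
c=cv2.imread('pics/top3.png')[180:210,235:295];cv2.imwrite('pics/z2.png',cv2.resize(c,None,fx=13,fy=13,interpolation=cv2.INTER_CUBIC))
from h import *
for n,o,k in(('side',(325,225),14),('top',(235,180),13)):
  print(n,((proj(n,[[.576,.1851,.1831],[.565,.1851,.1831],[.587,.1851,.1831],[.5773,.1754,.1735],[.5973,.1754,.1735],[.5573,.1754,.1735]])-o+.5)*k).round(0).tolist())
E
```

```text
side [[450.0, 271.0], [507.0, 242.0], [393.0, 301.0], [411.0, 250.0], [308.0, 304.0], [514.0, 197.0]]
top [[348.0, 183.0], [346.0, 240.0], [350.0, 126.0], [405.0, 182.0], [409.0, 79.0], [401.0, 285.0]]
```

View pics/z1.png

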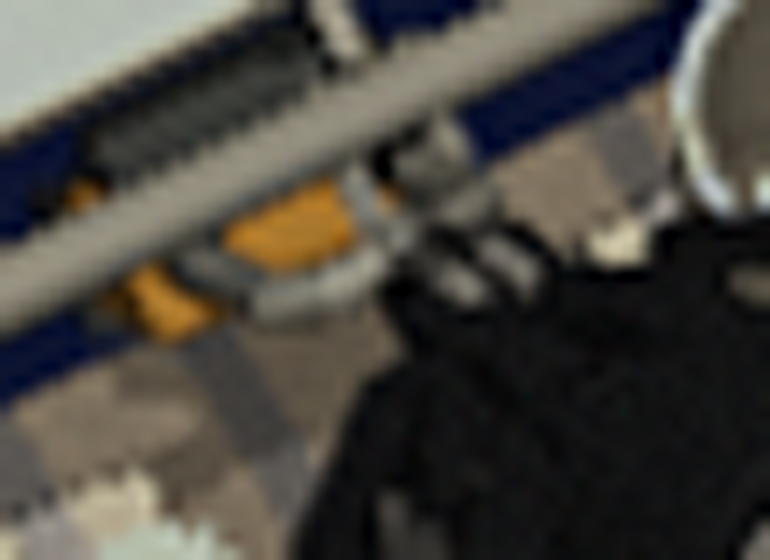

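View pics/z2.png

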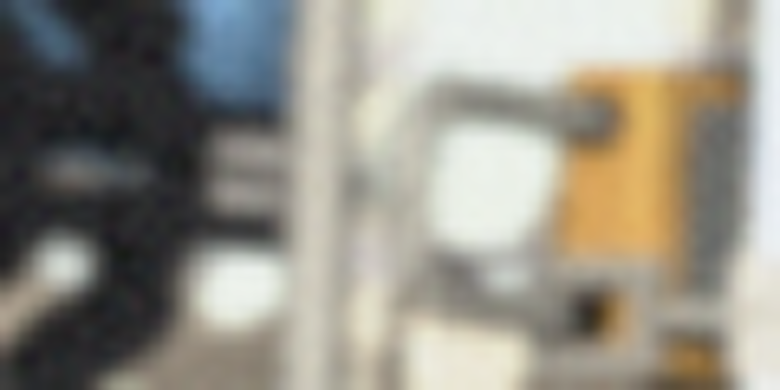

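The top view shows the fingers lined up with the crown's middle. The side view puts the crown about 5 mm farther in +x, so I'll split the difference with a +2.5 mm shift and press gently.

```bash
python3 -m handwheel '[[-0.03,0.15,0.1,0,0,0],[-0.06,0.3,0.1,0,0,0],[-0.09,0.45,0.1,0,0,0],[-0.12,0.6,0.1,0,0,0],[-0.15,0.8,0.1,0,0,0]]' -1;   python3 go.py .577 .1754 .1735 45
```

```text
clock: 8.52
eef_pos: [0.5788, 0.1745, 0.1674]
tool_rot: [0.652, -0.27, 0.655, -0.27]
ft_force: [-1.4, 4.4, 4.9]
grip_width: -0.0
t 8.525 pos [0.5788 0.1745 0.1674] j [ 0.59  0.84  0.57  1.8  -0.63  2.33] F [-1.4  4.4  4.9] w -0.0
shift [ 0.15 -0.2  -0.07] turn [-0.01 -0.02  0.01]
```

Contact: about 6.6 N along the tool, which matches the spring at roughly 5 mm of press.

```bash
python3 -m handwheel '[[-0.015,0.08,0,0,0,0],[-0.03,0.16,0,0,0,0],[-0.045,0.24,0,0,0,0],[-0.06,0.32,0,0,0,0],[-0.07,0.4,0,0,0,0]]' -1;   python3 go.py .577 .1754 .1735 45;python3 -m handwheel '[[-0.015,0.08,0,0,0,0],[-0.03,0.16,0,0,0,0],[-0.045,0.24,0,0,0,0],[-0.06,0.3,0,0,0,0],[-0.06,0.3,0,0,0,0]]' -1;   python3 go.py .577 .1754 .1735 45
```

```text
clock: 9.15
eef_pos: [0.5789, 0.1698, 0.1606]
tool_rot: [0.652, -0.27, 0.655, -0.271]
ft_force: [-2.3, 5.3, 7.6]
grip_width: 0.0001
t 9.15 pos [0.5789 0.1698 0.1606] j [ 0.59  0.84  0.54  1.78 -0.63  2.33] F [-2.3  5.3  7.6] w 0.0001
shift [ 0.21 -0.52 -0.07] turn [-0.02 -0.02 -0.  ]
clock: 9.78
eef_pos: [0.5788, 0.1647, 0.1533]
tool_rot: [0.652, -0.27, 0.655, -0.27]
ft_force: [-1.7, 5.8, 7.6]
grip_width: 0.0004
t 9.775 pos [0.5788 0.1647 0.1533] j [ 0.58  0.84  0.52  1.75 -0.63  2.32] F [-1.7  5.8  7.6] w 0.0004
shift [ 0.27 -0.88 -0.07] turn [-0.01 -0.02  0.01]
```

```bash
python3 -m handwheel '[[-0.01,0.05,0,0,0,0],[-0.02,0.1,0,0,0,0],[-0.03,0.15,0,0,0,0],[-0.03,0.2,0,0,0,0],[-0.03,0.2,0,0,0,0]]' -1;   python3 go.py .577 .1754 .1735 45
```

```text
clock: 10.4
eef_pos: [0.5791, 0.1644, 0.1529]
tool_rot: [0.651, -0.27, 0.655, -0.273]
ft_force: [-6.5, 15.5, 22.1]
grip_width: -0.0001
t 10.4 pos [0.5791 0.1644 0.1529] j [ 0.58  0.83  0.51  1.74 -0.64  2.32] F [-6.5 15.5 22.1] w -0.0001
shift [ 0.27 -0.89 -0.08] turn [-0.04 -0.02 -0.01]
```

Hard stop reached at about 27 N. I'll back off along the shackle axis.

```bash
python3 -m handwheel '[[0.03,-0.2,0,0,0,0],[0.06,-0.4,0,0,0,0],[0.09,-0.55,0,0,0,0],[0.11,-0.7,0,0,0,0],[0.13,-0.8,0,0,0,0]]' -1;   python3 go.py .577 .1754 .1735 45;  python3 -m handwheel '[[0.1,-0.6,0,0,0,0],[0.2,-1.2,0,0,0,0],[0.2,-2,0,0,0,0],[0.2,-3,0,0,0,0],[0.2,-4,0,0,0,0]]' -1;  python3 -m handwheel '[[-0.5,-1.6,0,0,0,0],[-1,-3,0,0,0,0],[-1.5,-4,0,0,0,0],[-1.5,-4,0,0,0,0],[-1.5,-4,0,0,0,0]]' -1; python3 - <<'E'
from workcell import bot
import cv2
for n in("side","top"):
    c=bot.camera(n)["color"][:,:,::-1]; cv2.imwrite(f"pics/{n}4.png",c)
from ov import draw
draw([0.5755,0.0258,-1.583,0.],'o4',('pics/side4.png','pics/top4.png'))
E
```

```text
clock: 11.02
eef_pos: [0.5787, 0.1725, 0.1641]
tool_rot: [0.653, -0.27, 0.654, -0.269]
ft_force: [-0.5, 0.2, 0.3]
grip_width: -0.0001
t 11.025 pos [0.5787 0.1725 0.1641] j [ 0.59  0.84  0.56  1.8  -0.63  2.33] F [-0.5  0.2  0.3] w -0.0001
shift [ 0.19 -0.35 -0.07] turn [ 0.   -0.01  0.02]
clock: 11.65
eef_pos: [0.5787, 0.2402, 0.2389]
tool_rot: [0.653, -0.27, 0.655, -0.269]
ft_force: [-0.1, 0.0, 0.4]
grip_width: 0.0001
clock: 12.28
eef_pos: [0.5535, 0.2991, 0.2488]
tool_rot: [0.64, -0.266, 0.656, -0.299]
ft_force: [0.8, -0.1, -0.0]
grip_width: 0.0003
(560, 750, 3)
(540, 480, 3)
```

View pics/o4_side.png

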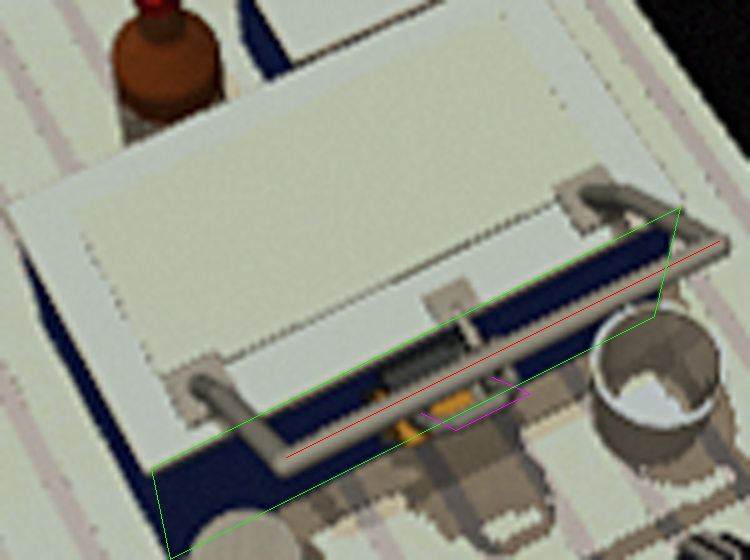

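View pics/o4_top.png

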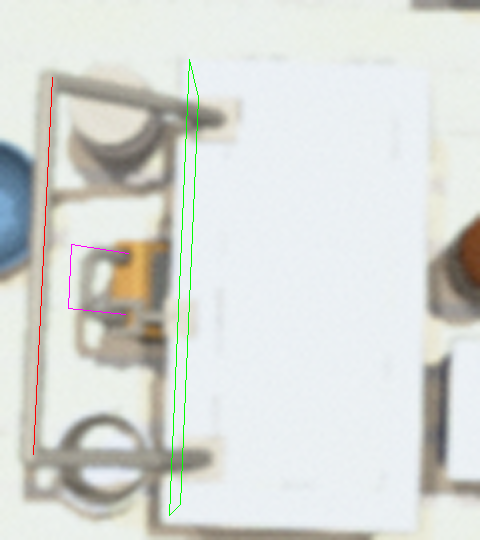

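View pics/side4.png

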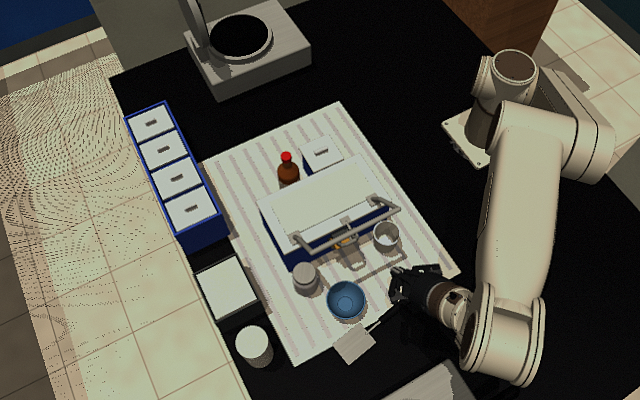

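The top crop shows the crown moved from column 70 to about 89 and staying there with the tool away. About 20 is expected for a locked shackle. The lid is shut, and the jar, cup, bowl, spatula, bottle and tub are where they were.

```bash
python3 - <<'E'
from workcell import bot
o=bot.get_obs();print(o['clock'],o['ft_force'].round(2));print(bot.job_done())
E
```

```text
12.375 [-0.63 -0.43 -0.91]
the job is handed in; nothing more can be done
None
```

I shut the chest lid first, then pressed the padlock's shackle down until it latched, and handed the job in at 12.4 s. No verdict is reported.

- **Lid:** I pressed it shut along its arc with the closed fingertips on the middle of the bar. It came up against a firm stop at about 39 N upward on the wrist sensor, with the tip at 0.259 m against the 0.260 m expected. In the last pictures the lid lies flat and the bar is within 1–2 px of where the model puts it for a shut lid.
- **Padlock:** I pressed the shackle along its axis with the tool leaning 45 degrees, to the hard stop at about 28 N, then backed away. With the robot clear, the last top picture shows the crown about 18–20 crop px (4 px to the crop px) lower than when raised, as expected for locked. It stayed there by itself.
- **Surroundings:** The things standing around look unmoved in the last pictures. The residual force of about 1 N is what the sensor shows in free air.

**Disagreements:**
- The two cameras differed by about 5 mm on where the crown lay along its length, so I aimed between them.
- A 50-degree lean could not be reached at the first waypoint because joint 4 was at its limit, so I used 45 degrees.
- I felt no separate click. The latch is judged from the travel, the hard stop and the shackle staying down.

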